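# Shut the tea canister and clamp its wire-bail latch

### The arm

A 7-joint arm with a two-finger parallel gripper is mounted at the origin on the work surface. World frame = base frame: x ahead of the robot, y to its left, z up, the work surface at z = 0. Lengths are in m, angles in rad, forces in N, time in s.
With the tool pointing down it reaches from about 0.425 to 0.925 m from the base axis. Payload 6.8 kg.
Tool frame: the origin (TCP) lies on the front face of the gripper's body, between the roots of the fingers; the fingertips stand 73 mm ahead of it and the grasp point (between the pads) lies 54 mm ahead of it (env.nose_length is the distance from the TCP to the fingertips, in m); z points along the fingers, y is the direction in which the jaws open and shut (so a half turn about z gives the same grasp; the last joint's range is limited). The gripper opens to 85 mm and grips with 20 to 120 N. Pads are 22 mm wide; open, the fingers measure 114 mm over their backs; the gripper's body (76 mm by 85 mm) begins 54 mm behind the grasp point. The pads swing forward as they close: fully open they stand 13 mm farther back than shut.
Start: joints at [1.217, 0.477, 0.022, 1.555, -0.011, 1.109, -0.083], TCP at [0.164, -0.655, 0.304] pointing down, gripper open.
Joint ranges: [-2.96, 2.96], [-0.34, 2.1], [-1.41, 1.46], [0.24, 2.44], [-1.37, 4.51], [0.17, 1.92], [-2.96, 2.96]. Speed limits (rad/s): [2.39, 2.39, 3.14, 3.14, 3.14, 3.14, 3.14].

### API

Orientations are given as a unit quaternion [w, x, y, z].
In Python, from cell import env, kin, camera, calibration, job gives the robot as it stands. The module is installed in compiled form; this text tells all that it offers. Calls block until the motion is done:
- env.reach(position, orientation): joint-space move of the TCP to a pose.
- env.movel(position, velocity=0.15, rot=None, stop_force=None): straight line of the TCP; rot=None keeps the orientation; velocity is the mean speed in m/s. With stop_force (N) it stops when the force on the tool has changed by that much, and returns True; else False.
- env.goto_joints(angles): joint-space move.
- env.grip(opening, f_grip=None): finger opening in m; f_grip is the grip in N (None keeps the last); returns when the fingers have stopped.
- env.dwell(seconds).
- kin.inverse_kinematics(position, orientation): joint angles nearest the present ones, or None.
- env.get_state(): the state.
- camera(name): name is "side" or "top"; returns (picture, depth): 480x640x3 uint8, blue, green, red; 480x640 float32, m along the optical axis (not along the pixel's ray), 0 where there is no reading.
- calibration(name): a dict with "fx", "fy", "cx", "cy" (pixels), "k1" (the pictures are not rectified: a ray, as slopes to the right and down, at radius r is drawn at 1 + k1 r^2 times it, then the intrinsics apply), "rvec" (rotation vector, rad) and "tvec" (3), from world to camera coordinates, as OpenCV has them. Camera axes: x right, y down, z forward; pixel columns grow to the right and rows downward; lengths in m; the calibration is good to about 2 mm. A picture is of the moment at which its call begins. calibration takes no time and is no camera call.
A pose or a line that the arm cannot do raises env.PlanningError and nothing moves.
- job.job_done(): hands the job in, once; it reports no verdict.
The state is a dict: "time": time; "qpos": joint angles; "joint_velocities": joint speeds; "joint_torque": joint torques, N m; "tcp_pos": TCP position; "orientation": TCP orientation; "force": force on the tool from outside, world axes, zero at the start; "torque": the same for the moment, N m; "opening": finger opening in m.
Only numpy, scipy, OpenCV 4.12 (cv2) and the standard library are available. Lean on these libraries where they do the work, as an engineer would, in place of code of your own. Each camera call takes 0.05 s, during which the arm holds its last target.

### The job

The tea canister has been refilled and must be shut airtight: push its hinged lid all the way down, swing the latch's wire loop up over the keeper on the front of the lid so that its cross bar sits behind the keeper's lip, then press the latch lever down past centre until it snaps flat against the canister. Leave the tins, the funnel and the strainer around it where they are.

Things in the scene. Friction and masses are not known exactly. Their poses are not given: they have to be found in the camera images.
- canister: Round steel canister, fast on the shelf: 116 mm across, 130 mm high to the rim, 151 mm to the top of the shut lid. Origin: centre of its underside; z up. The latch is on its front, the -x side (looks to the robot's right or right and away from it); the lid's hinge on its back (+x). Hinge and latch pivots run along y, so lid, lever and loop all move in the canister's x-z plane.
- lid (a joint): Lid angle (rad): 0 shut, grows as the lid's front rises, up to 1.6. The lid is a steel disc 120 mm across with a flat top; shut, its underside is 2 mm and its top 21 mm above the hinge axis. The stiff hinge keeps it where it is left (1 to 3 N at the front edge moves it). Starts half open, 0.5 to 1.0.
- lid_hinge (a point): Middle of the lid's hinge axis, 62.5 mm behind the canister's axis, 130 mm above the shelf. The lid's front edge is 122.5 mm from it. The point turns with the lid: its -x axis points to the lid's front, z out of the lid's top.
- keeper (a point): Middle of the groove of the keeper, a 24 mm wide catch on the lid's front edge: the loop's bar must lie here. Moves with the lid; lid shut, its axes are the canister's and it is 73.5 mm in front of the canister's axis, 140 mm up. Groove 7 mm wide (x), open above, floor 1.5 mm below this point. Lip: 3.5 to 6.5 mm in front (-x), up to 4.5 mm above it. Behind, a plate slopes up and back to the lid.
- latch_pivot (a point): Lever's pivot on the canister: 74 mm in front of its axis (14 mm in front of the lid's edge), 104 mm above the shelf. A small bracket holds it; the pivot axis runs along the canister's y.
- lever (a joint): Lever angle (rad): 0 clamped (handle straight down along the wall), grows as the handle swings out and up (1.57 level, pointing away), up to 2.75. Starts at 2.1 to 2.6 and stays where it is left (under 1 N moves it). Loop hooked: taut below about 0.9, then up to about 4 N at the tip; dead centre at about 0.31, past which the springy wire snaps it to 0.
- lever_tip (a point): End of the lever's handle, a steel plate 26 mm wide, 2.5 mm thick, 38 mm from the pivot to this point, with a small curled lip 5 mm beyond. The point's -z axis points from the pivot along the handle; -x is out of the face to press.
- bail_bar (a point): Middle of the cross bar of the latch's wire loop. Wire 3 mm thick; loop 40 mm wide overall, 34 mm inside (along y), so lever and keeper pass through it; 46.5 mm from its pivot on the lever to the bar. z points along the loop away from that pivot, y along the bar. Starts leaning outwards, 0.3 to 1.2 rad from upright, and stays where it is left. Can be pinched from above across its side wires.
- bail_middle (a point): Point half-way along the same loop, midway between its side wires, 23.25 mm from the bar; same axes. The loop's pivot, 23.25 mm further on, sits on the lever 14 mm from the lever's pivot, 0.35 rad behind the handle (nearer the wall when clamped). When the loop is pulled, the lever follows; firmly pinched, the loop turns with the hand.
- tin_a_center (a point): Bystander: loose round tin with aluminium lid, 54 mm across, 40 mm high; its centre.
- tin_b_center (a point): Bystander: a second, equal tin; its centre.
- funnel_center (a point): Bystander: funnel standing on its mouth, 80 mm across, 76 mm high; its centre.
- strainer_middle (a point): Bystander: tea strainer lying on the shelf, a 42 mm ball with 130 mm long spring handles; point half-way along it, x towards the ball.
- rack: Bystander: fixed three-tier clear acrylic rack with tins, 230 x 100 mm, 234 mm high; centre of its underside, long side along its y.
Not all that is in view belongs to the job. Several things have the shape of the canister; the one meant has the colours described above.

How it is judged:
By the outcome, as a careful person would: the job done as asked, in the order asked, and still so for the second after the job is handed in, with the robot touching nothing.
It also fails if it takes over 58 s, if anything falls off the work surface, if the arm or the gripper's body presses on something with over 40 N, if the wrist force passes 120 N, or if a joint passes its speed limit or range.

## Working session

There is one attempt and no reset: what is moved stays moved. The work goes in short steps, each a Python script; the robot and the scene stay as the last script left them, time stands still between calls to the robot, and variables do not carry over. Pictures are saved under pics/ and viewed, and the job is handed in when it is done.

```bash
mkdir -p pics; ls; python3 - <<'E'
from cell import env,kin,camera,calibration,job
import cv2,numpy as np
for n in ("side","top"):
    p,d=camera(n); cv2.imwrite(f"pics/{n}0.png",p); np.save(f"pics/{n}0.npy",d); print(n,calibration(n))
print(env.get_state(), env.nose_length)
E
```

```text
pics
side {'fx': 434.6194593175128, 'fy': 434.6194593175128, 'cx': 313.09548691997753, 'cy': 247.2512232569912, 'k1': -0.02851199674472175, 'rvec': array([ 1.08705589, -2.75110795,  0.50022364]), 'tvec': array([0.51282465, 0.32285065, 0.94787774])}
top {'fx': 538.0295713829604, 'fy': 538.0295713829604, 'cx': 312.22534263628876, 'cy': 238.427831482526, 'k1': -0.16636373374601793, 'rvec': array([ 2.19528553, -2.15350711,  0.08238934]), 'tvec': array([0.12926988, 0.60821689, 1.12478752])}
{'time': 0.1, 'qpos': array([ 1.21690473,  0.47773795,  0.02235468,  1.55635522, -0.01153745,
        1.10930188, -0.08310796]), 'joint_velocities': array([-1.20630852e-03, -3.18403488e-03,  5.81150425e-04, -4.27595570e-03,
       -5.68081280e-05,  1.17302175e-03,  3.42726417e-04]), 'joint_torque': array([ 3.97396638e-03, -5.97766256e+01,  1.61397882e+00, -2.81955957e+01,
        1.28881339e-02,  5.04156982e-03, -2.61226347e-05]), 'tcp_pos': array([ 0.16414105, -0.65430814,  0.30300819]), 'orientation': array([-8.23854003e-04,  9.92458405e-01,  1.22579012e-01, -1.49441809e-04]), 'force': array([-0.2275924 ,  0.86519418, -0.11758794]), 'torque': array([-0.04293794, -0.01529002, -0.00318583]), 'opening': 0.0855820824724299} 0.0726
```

View pics/side0.png

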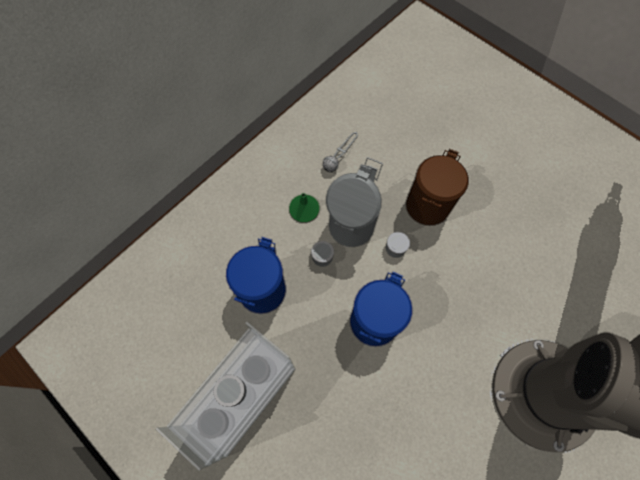

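View pics/top0.png

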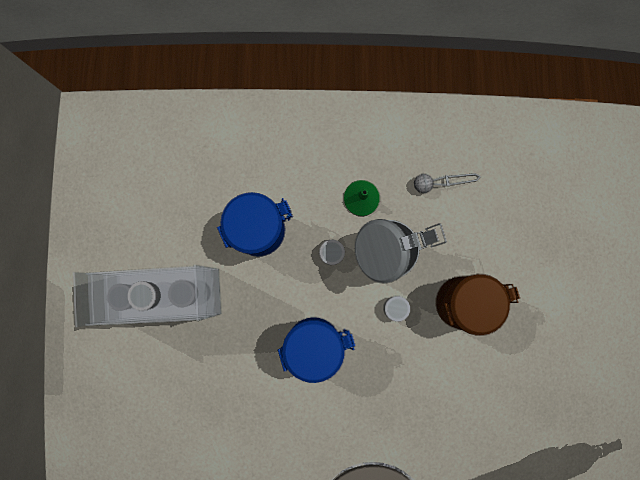

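The side view shows the steel canister at about (353,205) with its latch at (370,168). In the top view the canister is at (386,250) and the latch at (432,236). The lid is half open and the blue and brown canisters are decoys. Next I'll crop in and use the depth.

```bash
cat > h.py <<'E'
import numpy as np,cv2
from cell import env,kin,camera,calibration,job
from scipy.spatial.transform import Rotation as R
C={n:calibration(n) for n in("side","top")}
def mats(n):
    c=C[n];K=np.array([[c["fx"],0,c["cx"]],[0,c["fy"],c["cy"]],[0,0,1.]]);D=np.array([c["k1"],0,0,0,0]);return K,D,cv2.Rodrigues(c["rvec"])[0],np.array(c["tvec"]).ravel()
def ray(n,uv):
    K,D,Rm,t=mats(n);u=cv2.undistortPoints(np.array(uv,float).reshape(-1,1,2),K,D).reshape(-1,2)
    d=np.c_[u,np.ones(len(u))]@Rm;return -Rm.T@t,d
def onz(n,uv,z):
    o,d=ray(n,uv);return o+d*((z-o[2])/d[:,2])[:,None]
def cloud(n,dep):
    v,u=np.nonzero(dep>0);o,d=ray(n,np.c_[u,v]);P=np.full(dep.shape+(3,),np.nan);P[v,u]=o+d*dep[v,u][:,None];return P
def proj(n,P):
    K,D,Rm,t=mats(n);return cv2.projectPoints(np.array(P,float).reshape(-1,1,3),C[n]["rvec"],t,K,D)[0].reshape(-1,2)
def tri(uvs,uvt):
    o1,d1=ray("side",uvs);o2,d2=ray("top",uvt);out=[]
    for a,b in zip(d1,d2):
        s=np.linalg.lstsq(np.c_[a,-b],o2-o1,rcond=None)[0];p=o1+s[0]*a;q=o2+s[1]*b;out.append(np.r_[(p+q)/2,np.linalg.norm(p-q)])
    return np.array(out)
def crop(n,img,u0,v0,w,h,k,f):
    c=cv2.resize(img[v0:v0+h,u0:u0+w],None,fx=k,fy=k,interpolation=cv2.INTER_CUBIC);cv2.imwrite(f,c)
E
python3 - <<'E'
from h import *
crop("s",cv2.imread("pics/side0.png"),300,120,110,140,4,"pics/s0c.png")
crop("t",cv2.imread("pics/top0.png"),310,160,190,150,4,"pics/t0c.png")
D=np.load("pics/top0.npy");P=cloud("top",D)
for uv in [(386,250),(370,250),(400,240),(432,236),(440,238),(425,239),(398,308),(332,252),(362,198),(312,350),(450,200),(600,200)]:
    print(uv,P[uv[1],uv[0]].round(4))
E
```

```text
(386, 250) [0.5719 0.006  0.2079]
(370, 250) [0.5734 0.0319 0.1771]
(400, 240) [ 0.5893 -0.017   0.2223]
(432, 236) [ 0.6065 -0.0955  0.1257]
(440, 238) [ 0.6143 -0.141  -0.0023]
(425, 239) [ 0.6019 -0.0851  0.1078]
(398, 308) [ 0.4612 -0.0421  0.042 ]
(332, 252) [0.5765 0.0986 0.04  ]
(362, 198) [0.6913 0.0373 0.0498]
(312, 350) [0.3836 0.1361 0.149 ]
(450, 200) [ 0.6995 -0.1638 -0.0012]
(600, 200) [ 7.097e-01 -5.237e-01  6.000e-04]
```

View pics/s0c.png

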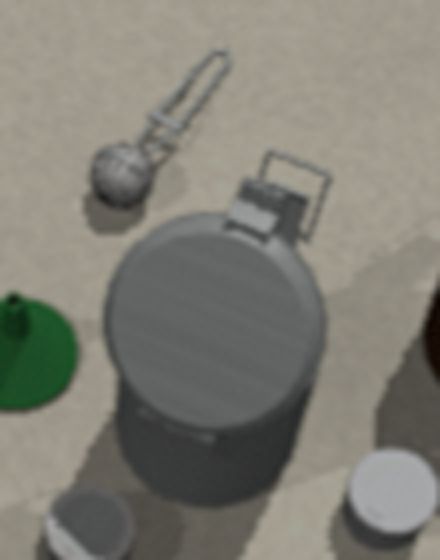

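View pics/t0c.png

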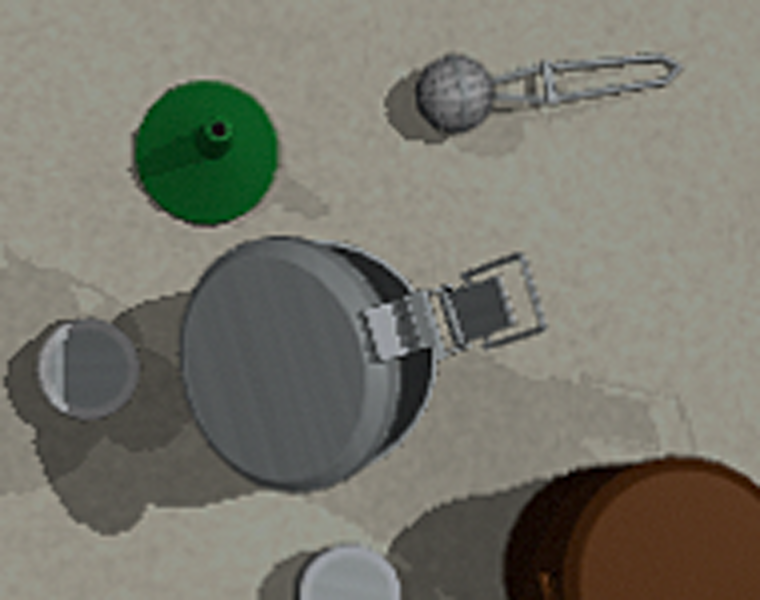

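```bash
cat > fit.py <<'E'
from h import *
def lidfit(n,dep,img,c0,box):
    P=cloud(n,dep);u0,v0,w,h=box
    Q=P[v0:v0+h,u0:u0+w].reshape(-1,3)
    Q=Q[~np.isnan(Q[:,0])]
    Q=Q[(Q[:,2]>0.135)&(np.linalg.norm(Q[:,:2]-c0,axis=1)<0.09)]
    rng=np.random.default_rng(0);best=None
    for _ in range(400):
        s=Q[rng.choice(len(Q),3,replace=False)];m=np.cross(s[1]-s[0],s[2]-s[0]);L=np.linalg.norm(m)
        if L<1e-5: continue
        m/=L;i=abs((Q-s[0])@m)<0.003
        if best is None or i.sum()>best.sum(): best=i
    for _ in range(3):
        A=Q[best];c=A.mean(0);m=np.linalg.svd(A-c)[2][2];m*=np.sign(m[2]);best=abs((Q-c)@m)<0.003
    A=Q[best]
    # in-plane circle
    up=np.array([0,0,1.]);f=up-m*m[2];f/=np.linalg.norm(f);s=np.cross(m,f)
    q=np.c_[(A-c)@f,(A-c)@s]
    (cc,r)=cv2.minEnclosingCircle((q*1000).astype(np.float32))
    ctr=c+f*cc[0]/1e3+s*cc[1]/1e3
    return len(A),ctr,m,f,r,np.std((A-c)@m)
if __name__=="__main__":
    for n,box in(("top",(340,205,80,85)),("side",(315,160,80,100))):
        N,ctr,m,f,r,sd=lidfit(n,np.load(f"pics/{n}0.npy"),None,np.array([.572,.006]),box)
        th=np.arccos(m[2]);fx=f[:2]/np.linalg.norm(f[:2]);yaw=np.arctan2(-fx[1],-fx[0])
        hinge=ctr-m*.021-f*.0625
        print(n,N,"ctr",ctr.round(4),"r",r,"sd",sd,"theta",th,"front",fx,"yaw",yaw,"hinge",hinge.round(4),"axis",hinge[:2]+fx*.0625)
    S=np.array([[270,152],[328,178],[299,165]])/4.+[300,120]
    T=np.array([[521,255],[543,328],[532,291.5]])/4.+[310,160]
    print(tri(S,T))
E
python3 fit.py
```

```text
top 2226 ctr [0.5709 0.0157 0.1922] r 60.74689483642578 sd 0.001329691762130544 theta 0.7935850561942352 front [ 0.29837335 -0.95444924] yaw 1.8737842400523248 hinge [0.5623 0.0432 0.1329] axis [ 0.58096522 -0.01643031]
side 2022 ctr [0.571  0.0167 0.1925] r 61.60236358642578 sd 0.0013963623074342328 theta 0.7801739345368414 front [ 0.31343831 -0.94960856] yaw 1.889607976619727 hinge [0.5618 0.0448 0.1336] axis [ 0.58134153 -0.0145037 ]
[[ 0.62918646 -0.10587427  0.14959198  0.00216898]
 [ 0.59457626 -0.11718132  0.14654171  0.00274541]
 [ 0.61187183 -0.1115225   0.14806401  0.00242069]]
```

```bash
cat >> h.py <<'E'
CC=np.array([.5810,-.0155]);YAW=1.882
FF=np.array([-np.cos(YAW),-np.sin(YAW),0]);YC=np.array([-np.sin(YAW),np.cos(YAW),0]);Z=np.array([0,0,1.])
def W(u,z,y=0.): return np.r_[CC,0]+FF*u+YC*y+Z*z
def can(P):
    P=np.asarray(P,float);d=P-np.r_[CC,0];return np.stack([d@FF,d@YC,d@Z],-1)   # u(front), y, z
def quat(tau,sgn=1):
    z=-np.cos(tau)*Z-np.sin(tau)*FF;y=YC*sgn;x=np.cross(y,z)
    q=R.from_matrix(np.c_[x,y,z]).as_quat();return np.r_[q[3],q[:3]]
def axis(tau): return -np.cos(tau)*Z-np.sin(tau)*FF
def shot(tag,box_s=(300,120,110,140),box_t=(360,180,120,110)):
    for n,b in(("side",box_s),("top",box_t)):
        p,d=camera(n);cv2.imwrite(f"pics/{n}{tag}.png",p);np.save(f"pics/{n}{tag}.npy",d);crop(n,p,*b,4 if n=="side" else 5,f"pics/{n}{tag}c.png")
E
python3 - <<'E'
from h import *
for n,(u0,v0,w,h) in(("top",(405,215,50,40)),("side",(350,150,40,35))):
    P=can(cloud(n,np.load(f"pics/{n}0.npy")))[v0:v0+h,u0:u0+w].reshape(-1,3)
    m=(P[:,0]>.068)&(P[:,2]>.06)&(abs(P[:,1])<.025)&(P[:,0]<.13)
    print(n); Q=P[m]*1000
    pts=Q[abs(Q[:,1])<11]; pts=pts[np.argsort(pts[:,0])]
    print("mid\n",pts[:: max(1,len(pts)//30),[0,2]].round(0).tolist())
    pts=Q[abs(Q[:,1])>15]; pts=pts[np.argsort(pts[:,0])]
    print("wires\n",pts[:: max(1,len(pts)//25)].round(0).tolist())
for z in (.38,.42):
  for s in (1,-1):
    print(z,s,kin.inverse_kinematics(W(0.0,z),quat(0,s)))
for t,u in((0.45,.11),(1.2,.15)):
  for s in(1,-1): print(t,s,kin.inverse_kinematics(W(u,.13),quat(t,s)))
E
```

```text
top
mid
 [[68.0, 106.0], [70.0, 110.0], [70.0, 107.0], [71.0, 111.0], [72.0, 110.0], [73.0, 111.0], [74.0, 111.0], [74.0, 117.0], [76.0, 112.0], [76.0, 115.0], [77.0, 114.0], [78.0, 120.0], [79.0, 121.0], [79.0, 120.0], [80.0, 121.0], [81.0, 122.0], [82.0, 125.0], [83.0, 126.0], [83.0, 125.0], [84.0, 126.0], [85.0, 130.0], [86.0, 132.0], [87.0, 135.0], [87.0, 134.0], [88.0, 134.0], [88.0, 133.0], [89.0, 132.0], [89.0, 134.0], [90.0, 140.0], [98.0, 155.0], [99.0, 156.0], [100.0, 156.0]]
wires
 [[69.0, -16.0, 110.0], [70.0, 15.0, 108.0], [72.0, 16.0, 111.0], [78.0, -17.0, 119.0], [79.0, -19.0, 110.0], [80.0, 16.0, 112.0], [81.0, 19.0, 113.0], [81.0, 17.0, 114.0], [82.0, -18.0, 115.0], [82.0, 18.0, 118.0], [83.0, -18.0, 127.0], [84.0, 20.0, 117.0], [85.0, -17.0, 119.0], [86.0, -18.0, 125.0], [87.0, -19.0, 131.0], [88.0, -18.0, 134.0], [89.0, 18.0, 126.0], [89.0, 21.0, 129.0], [90.0, -18.0, 134.0], [91.0, -20.0, 132.0], [92.0, 20.0, 137.0], [92.0, -19.0, 134.0], [94.0, 19.0, 140.0], [95.0, -19.0, 143.0], [95.0, -17.0, 146.0], [95.0, 20.0, 147.0], [96.0, -18.0, 153.0], [98.0, -17.0, 153.0
[... 1475 characters left out ...]
03 -0.53086305  1.27987921
 -2.38183084]
0.38 -1 [ 0.46548305  0.33694549 -0.69577386  1.65581305  0.22667277  1.23133186
  0.03257725]
0.42 1 [-0.97757163  0.47736829  1.29102298  1.68591854 -0.47072293  1.34071517
 -2.43447673]
0.42 -1 [ 0.47318469  0.31080038 -0.70380366  1.59782868  0.20634494  1.30901412
  0.05058043]
0.45 1 [ 0.23693578  0.71185052  0.01019992  1.65703967 -0.44308792  1.06703326
 -2.31071991]
0.45 -1 [ 0.68803091  0.81463699 -0.66981345  1.62103773  0.07708358  1.03951962
  0.40521954]
1.2 1 [ 0.33878661  1.04631884  0.14811683  1.34118114 -0.86120211  1.80184895
 -2.05578424]
1.2 -1 [ 0.78513276  1.13939945 -0.65850859  1.29812962 -0.35490292  1.57681527
  0.67370927]
```

```bash
python3 - <<'E'
from h import *
L=env.nose_length
def tip(th,s,dz=0): 
    return W(-.0625+s*np.cos(th)-.021*np.sin(th), .130+s*np.sin(th)+.021*np.cos(th)+dz+L)
q=quat(0,-1)
p=env.get_state()["tcp_pos"]; env.grip(0.0,40)
env.movel([p[0],p[1],.38],velocity=.3)
P0=tip(.80,.082,.04);print(P0)
env.reach(P0,q); st=env.get_state();print(st["time"],st["tcp_pos"],st["opening"])
for th in(.6,.4,.2,.05):
    r=env.movel(tip(th,.082),velocity=.12,stop_force=30);st=env.get_state();print(th,r,st["time"],st["tcp_pos"],st["force"])
r=env.movel(tip(0,.085,-.004),velocity=.03,stop_force=25);st=env.get_state();print(r,st["time"],st["tcp_pos"]-[0,0,L],st["force"])
p=st["tcp_pos"];env.movel(p+[0,0,.06],velocity=.2)
shot("1")
print(env.get_state()["time"])
E
```

```text
[0.57474285 0.00395297 0.31605404]
4.0083 [0.57488638 0.00272281 0.31595155] 0.0002161468871449527
0.6 False 4.5917 [ 0.57900806 -0.00904015  0.26626818] [0.43193526 0.11171257 0.50220056]
0.4 False 4.8833 [ 0.5823933  -0.0210043   0.25350684] [ 0.15550844  1.02264864 -0.43653976]
0.2 False 5.175 [ 0.58486325 -0.02906566  0.23881741] [-0.15994071  0.48291655  0.07648011]
0.05 False 5.4333 [ 0.58630471 -0.03309198  0.22735119] [ 0.4883955   0.03018895 -0.09415536]
True 5.7417 [ 0.58811089 -0.03480857  0.1504974 ] [-3.61313991  0.02564901 10.1176899 ]
6.3
```

View pics/top1c.png

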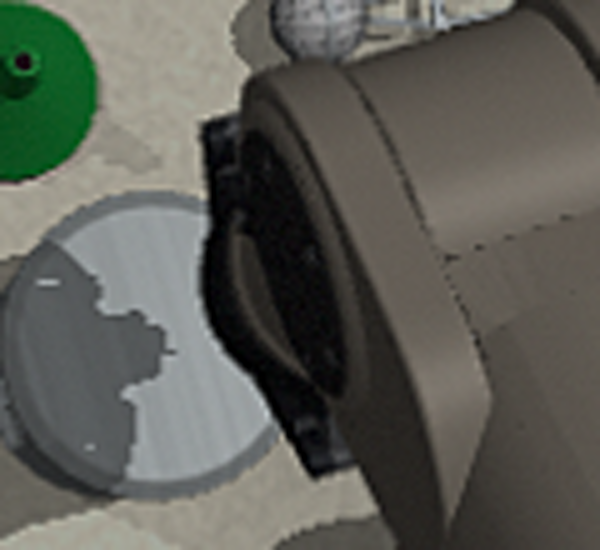

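View pics/side1c.png

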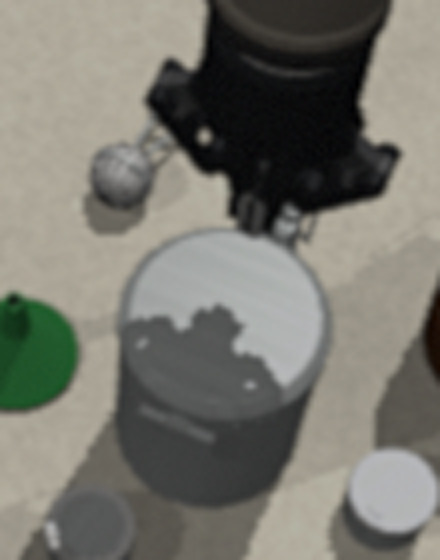

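Both views show the lid flat and shut, top disc centred near (388,250) in the top image, but the arm hides the latch. I'll move the arm clear and measure again.

```bash
python3 - <<'E'
from h import *
env.movel(W(.1,.33,0.0),velocity=.25)
env.reach(W(.30,.30,0.0),quat(.45,-1))
env.grip(.065)
shot("2")
print(env.get_state()["time"])
from fit import lidfit
for n,box in(("top",(340,205,80,85)),("side",(315,160,80,100))):
    N,ctr,m,f,r,sd=lidfit(n,np.load(f"pics/{n}2.npy"),None,CC,box);print(n,N,ctr.round(4),can(ctr).round(4),r,"tilt",np.arccos(m[2]))
E
```

```text
8.2917
top 2375 [ 0.5786 -0.0125  0.1496] [-0.0035  0.0014  0.1496] 59.13724899291992 tilt 0.00337680321820107
side 1704 [ 0.5794 -0.0118  0.1498] [-0.004   0.0003  0.1498] 60.58234405517578 tilt 0.003962952069993435
```

View pics/top2c.png

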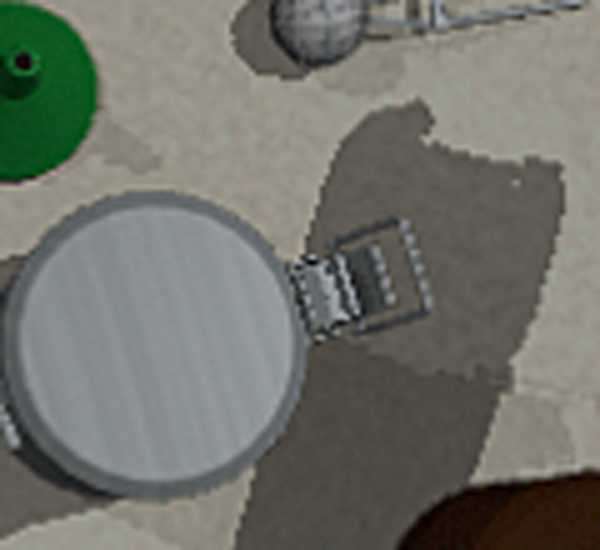

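View pics/side2c.png

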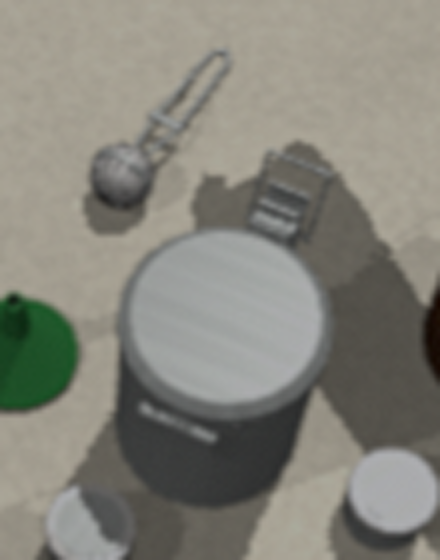

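```bash
python3 - <<'E'
from h import *
c0=onz("top",[[390.8,249]],.149);print("ctr top px",c0)
# radius check
print(np.linalg.norm(onz("top",[[360+3/5,180+345/5],[360+305/5,180+345/5],[390.8,180+190/5],[390.8,180+500/5]],.149)-c0,axis=1))
# side silhouettes: ellipse approx: left 120, right 330, top 229 
s=np.array([[120,318],[331,318],[225,229],[225,418]])/4.+[300,120]
print("side",onz("side",s,.149), onz("side",s,.149).mean(0))
CCn=np.array([.579,-.0122])
for n,(u0,v0,w,h) in(("top",(410,215,50,40)),("side",(350,150,40,35))):
    Pw=cloud(n,np.load(f"pics/{n}2.npy"));d=Pw-np.r_[CCn,0];P=np.stack([d@FF,d@YC,d@Z],-1)[v0:v0+h,u0:u0+w].reshape(-1,3)
    for lo,hi,nm in((-9,9,"mid"),(15,21,"w+"),(-21,-15,"w-")):
        Q=P*1000;m=(Q[:,1]>lo)&(Q[:,1]<hi)&(Q[:,0]>58)&(Q[:,0]<130)&(Q[:,2]>60);q=Q[m];q=q[np.argsort(q[:,0])]
        print(n,nm,q[::max(1,len(q)//28)][:,[0,2]].round(0).astype(int).tolist())
# bar tri
S=np.array([[272,153],[335,178]])/4.+[300,120];T=np.array([[405,221],[430,311]])/5.+[360,180]
t=tri(S,T);d=t[:,:3]-np.r_[CCn,0];print("bar",np.c_[d@FF,d@YC,d@Z],t[:,3])
o=np.diff(t[:,:3],axis=0)[0];print("bar dir yaw",np.arctan2(o[0],-o[1]), "len",np.linalg.norm(o))
E
```

```text
ctr top px [[ 0.57783904 -0.01075638  0.149     ]]
[0.05789411 0.05833275 0.05966807 0.05915658]
side [[ 0.62146163  0.03125029  0.149     ]
 [ 0.53662814 -0.04783155  0.149     ]
 [ 0.6159993  -0.05015713  0.149     ]
 [ 0.53969555  0.03711051  0.149     ]] [ 0.57844616 -0.00740697  0.149     ]
top mid [[58, 150], [59, 149], [60, 137], [60, 150], [62, 146], [63, 147], [65, 143], [67, 140], [69, 136], [70, 138], [72, 138], [73, 142], [74, 139], [76, 136], [76, 142], [77, 146], [78, 142], [80, 141], [85, 125], [86, 123], [87, 126], [88, 126], [89, 126], [90, 129], [91, 136], [92, 135], [92, 133], [93, 139], [94, 141], [102, 153], [103, 155]]
top w+ [[65, 109], [68, 116], [71, 110], [74, 108], [75, 110], [81, 117], [83, 113], [84, 110], [84, 117], [84, 113], [85, 118], [86, 116], [87, 120], [87, 122], [89, 123], [90, 127], [91, 130], [91, 132], [92, 132], [93, 133], [94, 136], [95, 143], [95, 138], [97, 142], [97, 148], [97, 150], [98, 150], [99, 152], [99, 157], [102, 155], [102, 157], [103, 156]]
top w- [[64, 109], [67, 110], [68, 99], [69, 107], [70, 112], [72, 110], [73, 111], [75,
[... 580 characters left out ...]
2], [90, 133], [91, 141], [91, 139], [91, 135], [92, 136], [93, 133], [100, 154], [101, 156], [103, 156]]
side w+ [[80, 116], [81, 112], [83, 115], [85, 118], [85, 115], [87, 119], [87, 123], [88, 126], [91, 137], [92, 132], [95, 141], [95, 145], [98, 149], [99, 152], [102, 156]]
side w- [[81, 115], [84, 115], [84, 110], [84, 118], [85, 122], [85, 126], [87, 128], [87, 124], [89, 129], [89, 133], [92, 138], [92, 133], [95, 137], [96, 145], [96, 148], [97, 139], [99, 149], [100, 155], [100, 151], [101, 155], [103, 157], [103, 154]]
bar [[ 0.10644342 -0.01811289  0.14645702]
 [ 0.10526445  0.01943687  0.14755286]] [0.00248484 0.00058844]
bar dir yaw -1.2909796854826678 len 0.037584241032673396
```

```bash
sed -i 's/^CC=.*;YAW/CC=np.array([.5790,-.0122]);YAW/' h.py; cat >> h.py <<'E'
def bail(bu,bz):
    v=np.array([bu-.074,bz-.104]);d=np.linalg.norm(v);g=np.arccos((.014**2+d*d-.0465**2)/(2*.014*d));t=np.arctan2(v[0],v[1])+g
    p=np.array([.074+.014*np.sin(t),.104+.014*np.cos(t)]);lean=np.arctan2(bu-p[0],bz-p[1]);return p,lean,np.pi-t+.35
def hand(bu,bz,g=.025,dt=.10):
    p,l,a=bail(bu,bz);G=W(p[0]+g*np.sin(l),p[1]+g*np.cos(l));tau=l+dt
    return G-axis(tau)*.054,quat(tau,-1),(l,a,tau)
E
python3 - <<'E'
from h import *
P,q,i=hand(.1025,.1545);print(P,i)
back=-axis(i[2])
env.reach(P+back*.09,q)
print(env.movel(P,velocity=.12,stop_force=8)); print(env.get_state()["time"])
env.grip(.030,40);st=env.get_state();print(st["time"],st["opening"],st["force"],st["tcp_pos"]-P)
shot("3");
E
```

```text
[ 0.61540342 -0.1253753   0.18277283] (np.float64(0.359525880102667), np.float64(2.442172585649742), np.float64(0.45952588010266704))
False
9.8417
10.1917 0.038632956356314634 [ 3.25929762 -2.06831785  2.38128176] [ 0.00107588 -0.00059261  0.00090369]
```

View pics/side3c.png

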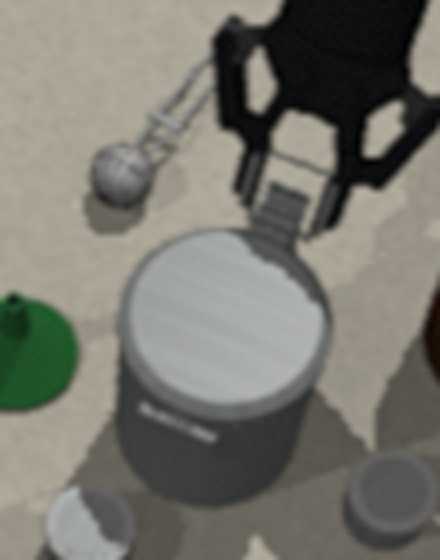

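View pics/top3c.png

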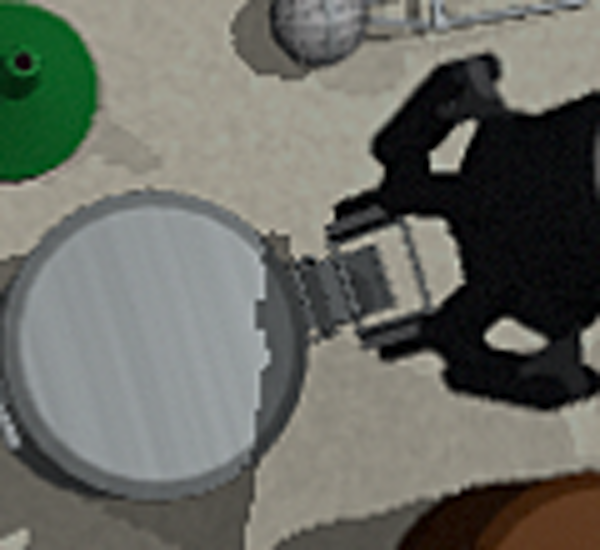

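The pads hold both side wires at (250,175) and (332,195) in the side crop, with the bar between them and the gripper opening at 38.6 mm. I'll swing the loop up over the lip next.

```bash
python3 - <<'E'
from h import *
for b in((.095,.157),(.084,.157),(.073,.153)):
    P,q,i=hand(*b);r=env.movel(P,velocity=.06,rot=q,stop_force=20);st=env.get_state();print(b,np.round(i,2),r,st["time"],st["opening"],st["force"].round(1),(st["tcp_pos"]-P).round(4))
    if r: break
shot("4")
E
```

```text
(0.095, 0.157) [0.2  2.48 0.3 ] False 10.6583 0.03868867938060682 [ 3.8 -2.4  4.5] [ 0.0009 -0.      0.0017]
(0.084, 0.157) [-0.05  2.41  0.05] False 11.125 0.038710025248240555 [ 4.1 -2.1  3.6] [ 0.001  -0.0004  0.0016]
(0.073, 0.153) [-0.31  2.26 -0.21] False 11.6083 0.038536573314989976 [3.3 2.4 0.5] [0.0004 0.0017 0.0004]
```

View pics/side4c.png

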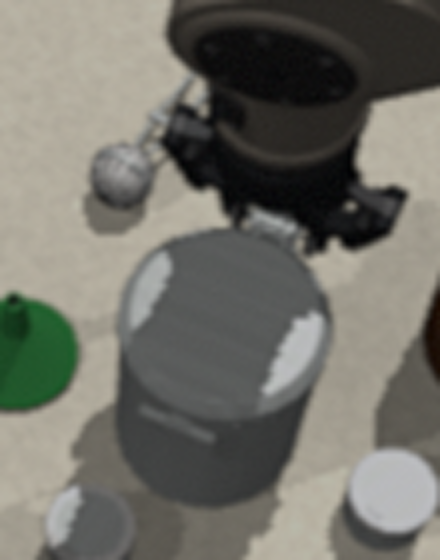

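View pics/top4c.png

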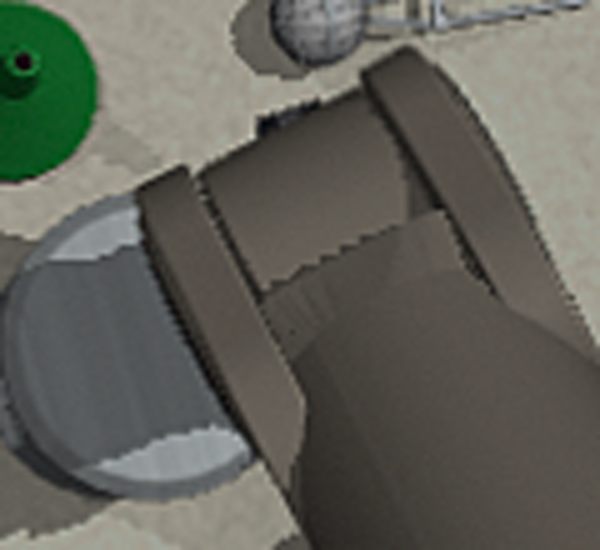

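The arm hides the latch here. The forces are low and the grip hasn't slipped (38.5 mm), so I'll lower the bar into the groove.

```bash
python3 - <<'E'
from h import *
for b in((.0732,.149),(.0735,.145),(.0735,.1415),(.0735,.1395)):
    P,q,i=hand(*b);r=env.movel(P,velocity=.03,rot=q,stop_force=15);st=env.get_state();print(b,np.round(i,2),r,st["time"],st["opening"],can(st["force"]+np.r_[CC,0]).round(1),can(st["tcp_pos"]-P+np.r_[CC,0]).round(4))
    if r: break
shot("5")
E
```

```text
(0.0732, 0.149) [-0.32  1.99 -0.22] False 11.9917 0.03849182556420469 [-2.6 -5.7 -2.2] [-0.0012 -0.0009 -0.0004]
(0.0735, 0.145) [-0.31  1.68 -0.21] False 12.275 0.03837286853686783 [-3.1 -6.  -0.7] [-0.0013 -0.0009 -0.0004]
(0.0735, 0.1415) [-0.27  1.37 -0.17] False 12.5417 0.038671052623180296 [-3.7 -5.5  1.2] [-0.0006 -0.001  -0.0001]
(0.0735, 0.1395) [-0.23  1.15 -0.13] False 12.7917 0.03889977297593136 [-2.7 -3.5  5.1] [-0.     -0.001   0.0007]
```

View pics/side5c.png

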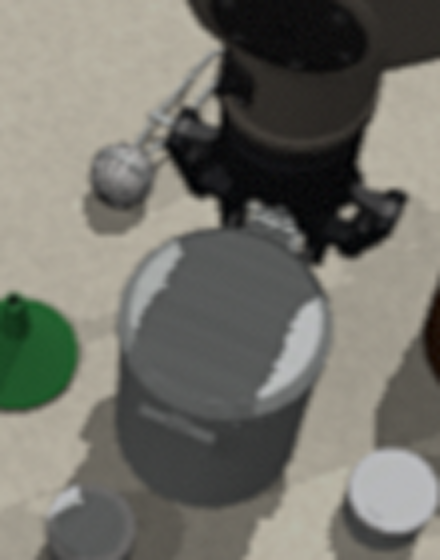

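There's a slight upward reaction at the bottom, which fits the bar sitting on the groove floor. I'll tug gently outward to check it's behind the lip.

```bash
python3 - <<'E'
from h import *
o=np.r_[CC,0]
st=env.get_state();p0=st["tcp_pos"];r=env.movel(p0+FF*.006,velocity=.03,stop_force=8);st=env.get_state();print(r,can(st["tcp_pos"]-p0+o).round(4),can(st["force"]+o).round(1))
P,q,i=hand(.0735,.1395);env.movel(P,velocity=.05,rot=q)
env.grip(.062);st=env.get_state();print(st["time"],st["opening"],can(st["force"]+o).round(1))
back=-axis(i[2]);print(env.movel(P+back*.10,velocity=.15))
env.reach(W(.26,.28),quat(.5,-1));env.grip(0.0)
shot("6");print(env.get_state()["time"])
E
```

```text
True [ 0.0012 -0.0001 -0.0002] [0.  0.  2.7]
13.7083 0.06188169621394498 [-0.1  1.1  0.6]
False
15.95
```

View pics/side6c.png

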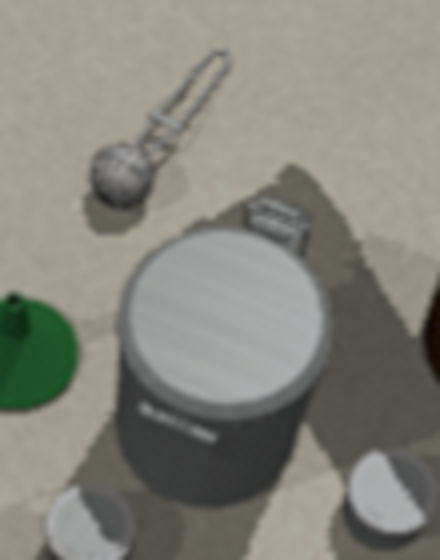

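View pics/top6c.png

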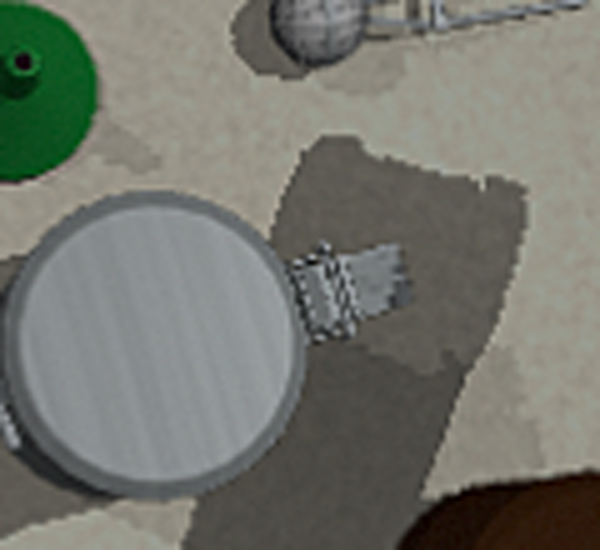

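The loop has gone from in front of the keeper. In the top crop its bar lies in the keeper around (325,290), and the lever points out to (405,275). I'll read the lever angle and press.

```bash
python3 - <<'E'
from h import *
for n,(u0,v0,w,h) in(("top",(410,215,50,40)),("side",(350,150,40,40))):
    Q=can(cloud(n,np.load(f"pics/{n}6.npy")))[v0:v0+h,u0:u0+w].reshape(-1,3)*1000
    for lo,hi,nm in((-10,10,"mid"),(13,21,"w+"),(-21,-13,"w-")):
        m=(Q[:,1]>lo)&(Q[:,1]<hi)&(Q[:,0]>62)&(Q[:,0]<130)&(Q[:,2]>50);q=Q[m];q=q[np.argsort(q[:,0])]
        print(n,nm,q[::max(1,len(q)//30)][:,[0,2]].round(0).astype(int).tolist())
L=env.nose_length
def press(a,r=.030,off=.002,tau=None):
    tau=min(1.15,max(.35,np.pi/2-a)) if tau is None else tau
    t=W(.074+r*np.sin(a)+off*np.cos(a),.104-r*np.cos(a)+off*np.sin(a));return t-axis(tau)*L,quat(tau,-1)
for a in(1.2,.6,0):
    P,q=press(a);print(a,P,kin.inverse_kinematics(P,q))
E
```

```text
top mid [[62, 148], [64, 145], [66, 143], [66, 143], [68, 141], [70, 138], [71, 139], [72, 137], [73, 137], [74, 140], [75, 139], [76, 145], [77, 144], [78, 146], [79, 146], [91, 97], [92, 94], [94, 97], [95, 95], [97, 92], [98, 97], [100, 91], [101, 89], [102, 93], [104, 91], [105, 91], [107, 90], [108, 88], [109, 85], [110, 94], [112, 91], [113, 89]]
top w+ [[65, 111], [66, 105], [68, 109], [70, 107], [71, 103], [72, 106], [73, 103], [74, 138], [74, 108], [74, 140], [74, 105], [75, 141], [75, 142], [75, 111], [76, 140], [77, 105], [78, 113], [81, 92], [83, 95], [87, 93]]
top w- [[64, 110], [67, 109], [67, 104], [68, 111], [70, 111], [73, 109], [73, 142], [73, 110], [74, 142], [74, 144], [75, 137], [75, 110], [76, 140], [77, 138], [81, 95], [81, 96], [82, 99], [83, 94], [106, 90]]
side mid [[62, 137], [62, 138], [63, 145], [64, 145], [65, 143], [66, 143], [68, 140], [69, 139], [70, 141], [70, 138], [71, 139], [72, 137], [72, 144], [73, 139], [73, 136], [73, 139], [73, 142], [74, 137], [74, 138], [75, 141], [75, 145], [75, 144], [75, 138], [76, 142], [76, 144], [77, 140], [77, 144], [78, 144], [81, 102], [86, 98], [89, 97], [94, 95], [97, 95], [106, 89], [109, 88], [110, 89], [110, 92], [110, 90], [111, 90], [113, 90]]
side w+ [[72, 112], [72, 144], [73, 137], [73, 139], [73, 140], [73, 130], [74, 112], [75, 132], [75, 118], [76, 120], [77, 126], [78, 105], [78, 108], [82, 94], [83, 94]]
side w- [[72, 138], [73, 141], [73, 142], [73, 139], [74, 142], [75, 133], [75, 145], [76, 141], [77, 126], [77, 121], [77, 116], [78, 110]]
1.2 [ 0.61849828 -0.13499697  0.16265938] [ 0.59900735  0.71695188 -0.52993555  1.62020544  0.01004111  1.04933941
  0.4590201 ]
0.6 [ 0.62569907 -0.15738363  0.12136226] [ 0.75711248  1.04379995 -0.62339879  1.37321926 -0.25574347  1.42226415
  0.66832431]
0 [ 0.62256272 -0.14763298  0.10365619] [ 0.7715117   1.14068277 -0.64245924  1.33411862 -0.32818038  1.50585568
  0.69478385]
```

```bash
python3 - <<'E'
from h import *
L=env.nose_length;o=np.r_[CC,0]
def press(a,r=.031,off=.0015):
    tau=min(1.2,max(.35,np.pi/2-a));off=off+.011*abs(np.sin(np.pi/2-a-tau))
    t=W(.074+r*np.sin(a)+off*np.cos(a),.104-r*np.cos(a)+off*np.sin(a));return t-axis(tau)*L,quat(tau,-1)
P,q=press(1.3,off=.03);env.reach(P,q)
for a in(1.15,.9,.65,.45,.3,.15,.0):
    P,q=press(a,r=.031 if a>.5 else .033);r=env.movel(P,velocity=.05,rot=q,stop_force=25);st=env.get_state()
    print(a,r,round(st["time"],2),can(st["force"]+o).round(1),can(st["tcp_pos"]-P+o).round(4))
    if r:break
if not r:
    P,q=press(0,r=.033,off=-.004);r=env.movel(P,velocity=.03,rot=q,stop_force=20);st=env.get_state();print("end",r,st["time"],can(st["force"]+o).round(1),can(st["tcp_pos"]-P+o).round(4))
p=st["tcp_pos"]
E
```

```text
1.15 False 17.44 [ 0.1 -0.7  0.7] [-0.     -0.0002  0.0001]
0.9 False 17.99 [0.  0.3 1.2] [ 0.0002 -0.0002  0.    ]
0.65 False 18.54 [0.7 0.4 0.2] [-0.0003 -0.0002  0.0001]
0.45 False 19.05 [-1.2 -0.1 -0.1] [-0.0002 -0.0002  0.0001]
0.3 False 19.34 [-0.4 -0.   0.5] [-0.0002  0.0001 -0.0002]
0.15 False 19.59 [-0.7 -1.  -0.4] [-0.0004 -0.0003  0.0008]
0.0 False 19.84 [ 0.2 -0.4 -0.8] [-0.0003 -0.      0.0002]
end True 20.0917 [2.2 0.  0.9] [ 0.0034  0.0003 -0.0003]
```

```bash
python3 - <<'E'
from h import *
st=env.get_state();p=st["tcp_pos"];print(can(st["force"]+np.r_[CC,0]))
env.movel(p+FF*.09+Z*.02,velocity=.2)
env.reach(W(.30,.28),quat(.5,-1))
shot("7");print(env.get_state()["time"])
for n,(u0,v0,w,h) in(("top",(410,215,50,40)),("side",(350,150,40,40))):
    Q=can(cloud(n,np.load(f"pics/{n}7.npy")))[v0:v0+h,u0:u0+w].reshape(-1,3)*1000
    for lo,hi,nm in((-10,10,"mid"),(13,21,"w+"),(-21,-13,"w-")):
        m=(Q[:,1]>lo)&(Q[:,1]<hi)&(Q[:,0]>62)&(Q[:,0]<130)&(Q[:,2]>30);q=Q[m];q=q[np.argsort(q[:,0])]
        print(n,nm,q[::max(1,len(q)//30)][:,[0,2]].round(0).astype(int).tolist())
E
```

```text
[2.2367849  0.04596567 0.89761111]
21.5
top mid [[62, 147], [62, 146], [63, 146], [64, 144], [64, 146], [65, 145], [66, 143], [66, 141], [67, 141], [67, 144], [67, 143], [68, 140], [68, 140], [69, 139], [70, 139], [70, 142], [70, 138], [71, 139], [71, 139], [71, 139], [71, 137], [72, 139], [72, 137], [73, 137], [73, 136], [73, 138], [74, 140], [74, 142], [74, 140], [75, 142], [75, 139], [76, 142], [76, 143], [76, 138], [76, 137], [77, 141], [77, 143], [78, 140], [78, 144], [78, 142], [78, 143], [78, 144], [79, 143], [79, 144]]
top w+ [[65, 111], [65, 109], [67, 107], [67, 111], [68, 92], [68, 109], [69, 108], [69, 115], [70, 107], [70, 110], [70, 121], [70, 131], [71, 111], [71, 103], [72, 123], [72, 142], [72, 133], [73, 127], [73, 140], [73, 103], [73, 140], [73, 111], [74, 139], [75, 102], [75, 138], [75, 112]]
top w- [[65, 108], [67, 110], [67, 91], [67, 104], [67, 100], [68, 108], [68, 95], [69, 108], [69, 111], [69, 112], [70, 118], [71, 109], [71, 123], [71, 125], [72, 131], [72, 114], [72, 145], [72, 141], [72, 138], [72, 125], [73, 137], [73, 110], [74, 141], [74, 137], [74,
[... 214 characters left out ...]
 [70, 143], [70, 141], [71, 141], [71, 139], [71, 140], [71, 137], [71, 138], [71, 140], [72, 136], [72, 141], [73, 140], [73, 138], [74, 140], [74, 137], [74, 143], [74, 147], [75, 139], [75, 144], [75, 145], [75, 143], [75, 136], [75, 140], [75, 140], [75, 138], [76, 146], [76, 137], [76, 140], [76, 141], [76, 143], [76, 143], [76, 143], [76, 145], [77, 146], [77, 144], [77, 145], [77, 137], [78, 145], [79, 143]]
side w+ [[68, 121], [69, 122], [70, 132], [70, 125], [71, 141], [71, 141], [72, 137], [72, 138], [72, 132], [72, 112], [72, 123], [74, 139]]
side w- [[70, 128], [70, 135], [70, 131], [71, 139], [71, 139], [71, 137], [71, 120], [72, 141], [73, 140], [73, 137], [76, 141], [78, 141]]
```

View pics/side7c.png

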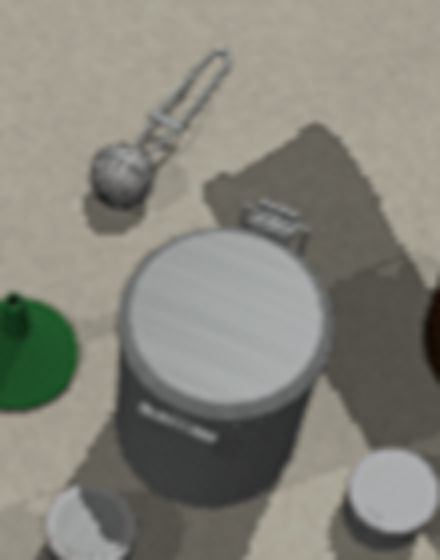

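View pics/top7c.png

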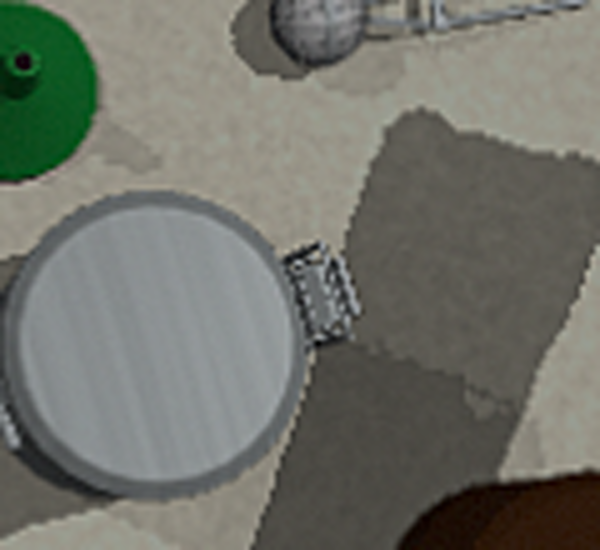

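The lever no longer shows beyond the keeper: no points lie past u = 79 mm. The loop's lower end measures about (68,92) mm, against an expected (69,91) when clamped, and the bar is at about (73,140) mm. The tins, funnel and strainer look unmoved. I'll hand it in.

```bash
python3 - <<'E'
from h import *
a=cv2.imread("pics/top0.png");b=cv2.imread("pics/top7.png")
def c(i,box,lo,hi):
    x,y,w,h=box;m=cv2.inRange(cv2.cvtColor(i[y:y+h,x:x+w],cv2.COLOR_BGR2HSV),lo,hi);M=cv2.moments(m);return M["m10"]/M["m00"],M["m01"]/M["m00"]
print("funnel",c(a,(335,170,50,55),(45,80,20),(80,255,255)),c(b,(335,170,50,55),(45,80,20),(80,255,255)))
d0,d7=np.load("pics/top0.npy"),np.load("pics/top7.npy")
for nm,(x,y,w,h) in dict(tinA=(312,232,35,40),tinB=(378,290,40,40),strainer=(405,165,85,35)).items():
    r=[]
    for d in(d0,d7):
        P=cloud("top",d)[y:y+h,x:x+w].reshape(-1,3);m=(P[:,2]>(.03 if "tin" in nm else .012))&(P[:,2]<.06);r.append(P[m].mean(0).round(4))
    print(nm,r)
env.dwell(.5);job.job_done();print(env.get_state()["time"])
E
```

```text
funnel (26.101814516129032, 27.663306451612904) (26.099899091826437, 27.67003027245207)
tinA [array([0.5769, 0.0987, 0.0392]), array([0.5768, 0.0987, 0.039 ])]
tinB [array([ 0.4603, -0.0402,  0.0394]), array([ 0.4602, -0.0402,  0.0393])]
strainer [array([ 0.7318, -0.1088,  0.0292]), array([ 0.7321, -0.1095,  0.0292])]
the job is handed in; nothing more can be done
the job is handed in; nothing more can be done
```

The canister is shut and latched, and the job was handed in at about 22 s of the 58 s allowed. I pushed the lid flat, pinched the loop and lifted it over the keeper's lip into the groove. I then released it and pressed the lever down until it lay flat.

**Last checks:**
- **Lid:** measured after I pushed it down, its top is at about 150 mm (151 expected) with 0.004 rad of tilt.
- **Loop:** a gentle outward tug was stopped by the lip after 1.2 mm. The bar now measures about 73 mm in front of the axis and 140 mm up, against 73.5 and 140 expected.
- **Lever:** nothing sticks out past the keeper any more, and the loop's lower end is where it should be with the lever clamped. The keeper hides the lever in both views, so I inferred that it is flat. I saw no clear force peak at the snap because I only read forces between moves.
- **Surroundings:** the tins and funnel stayed within 0.1–0.2 mm. The strainer's reading differs by 0.8 mm, which I put down to measurement noise. I didn't check the rack or the other canisters by measurement.

**One disagreement:** my first fit of the canister's position was about 4 mm off from the one made with the lid shut. I used the second, which matched the keeper's lip.

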